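# Poke a tight bush out of its nest with the offset ejector

### The job

The bush in the nest is tight and flush, so take the ejector with the thick pin, reach under the nest plate with it and poke the bush up through the access hole from below until it stands well proud of the plate but stays in its recess. Stand the ejector back upright on the bench, clear of the nest, then lift the bush out and stand it on end on the floor of the tray. Leave the other things where they are.

Things in the scene. Friction and masses are not known exactly. Their poses are not given: they have to be found in the camera images.
- nest: bare steel nest fixed to the bench: plate 70 (x) x 110 (y) x 30 mm thick, underside 70 and top 100 mm above the bench, on two 12 mm side cheeks at y = +-49 mm (bolted flanges out to y = +-84 mm, 17 mm high with bolts). Below the plate it is open at front (-x) and back (+x): a tunnel 86 mm wide, 70 mm high. Origin: on the bench under the middle of the recess; z up
- nest_mouth (a point): middle of the mouth of the recess in the plate's top: 33 mm across, 24 mm deep. Four spring plungers 5 mm below the mouth grip the bush: pushing it up takes roughly 4 to 12 N and it stays at the height to which it was pushed; risen more than about 18 mm it comes loose
- nest_hole (a point): middle of the access hole's lower end in the plate's underside: 24 mm across, 6 mm long, leading up to the recess; the ledge round its top, on which the bush sits, is 76 mm above the bench
- bush_center (a point): the brass bush, 32 mm across, 24 mm high, bore 8 mm, about 0.12 kg. At the start it sits in the nest's recess, its top flush with the plate (centre 88 mm above the bench). This point is its centre, half-way up; z is its axis
- ejector: the right ejector, a loose steel tool (0.42 kg) standing on the bench: flat foot 10 mm thick along its +x from x = -30 to +82 mm (44 mm wide up to x = 20, then 24 mm); an upright handle bar at its origin, 24 (x) x 16 (y) mm, 125 mm tall; at x = 68 mm a short thick pin. Origin: underside, under the handle
- ejector_grip (a point): on the ejector's handle axis, 98 mm above its underside, where to grip it across its 16 mm width (y)
- ejector_pin (a point): middle of the top of the ejector's thick upright pin: 14 mm across, 22 mm tall above the foot, its top 32 mm above the tool's underside. Raised until the foot meets the nest plate's underside, it has lifted the bush 16 mm
- slim_ejector: a second, similar ejector to be left alone: its pin is 6 mm thick and 45 mm tall and would only slip into the bush's bore. The two ejectors may stand in either place. Same origin and axes
- tray: open aluminium tray, heavy, 150 (x) x 120 (y) mm, 28 mm high, walls and floor 4 mm thick (so its floor lies 4 mm above the bench). Origin: underside centre. A spacer stands in its corner towards +x, -y
- spacer: steel ring 22 mm across, 16 mm high, standing in the tray at about x = +53, y = -38 mm of it. Origin: underside centre
- bolt: bystander: hex bolt standing on its head, 24 mm across, 45 mm tall
- nut: bystander: nut 26 mm across, 12 mm high
- v_block: bystander: V-block 60 x 50 x 36 mm
- wrench: bystander: wrench 190 mm long, lying
- hammer: bystander: hammer 260 mm long, lying
- bush: the same bush; origin at the centre of its underside

How it is judged:
By the outcome, as a careful person would: the job done as asked, in the order asked, and still so for the second after the job is handed in, with the robot touching nothing.
It also fails if it takes over 72 s, if anything falls off the work surface, if the arm or the gripper's body presses on something with over 40 N, if the wrist force passes 120 N, or if a joint passes its speed limit or range.

### The arm

A 6-joint arm with a two-finger parallel gripper is mounted at the origin on the work surface. World frame = base frame: x ahead of the robot, y to its left, z up, the work surface at z = 0. Lengths are in m, angles in rad, forces in N, time in s.
With the tool pointing down it reaches from about 0.35 to 0.975 m from the base axis. Payload 7.1 kg.
Tool frame: the origin (TCP) lies between the finger pads; the fingertips stand 8 mm ahead of it and the grasp point (between the pads) lies 11 mm behind it (robot.tips_ahead is the distance from the TCP to the fingertips, in m); z points along the fingers, y is the line along which they close (so a half turn about z gives the same grasp; the last joint's range is limited). The gripper opens to 88 mm and grips with 3 to 60 N. Pads are 20 mm wide; open, the fingers measure 115 mm over their backs; the gripper's body (75 mm by 178 mm) begins 61 mm behind the grasp point.
Start: joints at [1.097, 0.423, 1.63, -0, 1.089, -0.019], TCP at [0.275, 0.561, 0.194] pointing down, gripper open.
Joint ranges: [-3, 3], [-0.9, 2.11], [0.09, 2.58], [-1.31, 4.45], [0.11, 2.69], [-2.54, 2.54]. Speed limits (rad/s): [2.39, 2.39, 3.01, 3.14, 3.14, 3.14].

### API

Orientations are given as a unit quaternion [w, x, y, z].
In Python, from bench import robot gives the robot as it stands.
- The arm moves only by the tool carry_out, never from a script. Its argument "targets" is one flat list of numbers, 7 for each row, row after row: the closure, from 0 (fully open) to 1 (shut), then the shift along the tool's x, y, z as a fraction of full scale, then the turn, a rotation vector about the tool's x, y, z as a fraction of full scale. In form: [gripper, dx, dy, dz, wx, wy, wz, gripper, dx, dy, dz, wx, wy, wz, ...]. A call has 1 to 8 rows; each row is the pose to reach, as a shift and turn from the pose commanded when the call began, along the tool's axes at that moment; what a row does not reach only later rows make up. Full scale, the value 1, is 500 mm for a shift and 30 degrees for a turn. A row lasts 1/12 s, in which the tool goes at most 41.7 mm and 7.16 degrees, less where a joint would pass 70% of its speed; a pose out of reach is approached as far as the arm can. A call with a number of a shift or a turn outside -1 to 1 is refused whole. A call with a gripper value outside its range is refused whole. The fingers move at their own pace and stop on an object; "grip_force" is the grip in N (left out, the last holds). Time passes only in rows, so rows that repeat a pose let the fingers close. It gives the time, the measured TCP pose, the force, the opening and the grip force at its end, in the units of the state.
- robot.get_state(): the state, without advancing time (a new reading comes with each control period).
- robot.grab_frame(name): name is "side" or "top"; returns (picture, depth): 400x640x3 uint8, red, green, blue; 400x640 float32, m along the optical axis (not along the pixel's ray), 0 where there is no reading.
- robot.calibration(name): a dict with "mtx" (3x3 intrinsics, pixels), "distortion" ([k1, k2, p1, p2, k3] as OpenCV has them; the pictures are not rectified), "R" (3x3) and "t" (3): a world point X has camera coordinates R X + t. Camera axes: x right, y down, z forward; pixel columns grow to the right and rows downward; lengths in m; the calibration is good to about 2 mm. A picture is of the moment at which its call begins. calibration takes no time and is no camera call.
- robot.sign_off(): hands the job in; it is judged then, once.
The state is a dict: "time": time; "joint_pos": joint angles; "joint_velocities": joint speeds; "effort": joint torques, N m; "tcp_pos": TCP position; "orientation": TCP orientation; "force": force on the tool from outside, world axes, zero at the start; "ft_torque": the same for the moment, N m; "opening": finger opening in m; "grip_force": force on a finger pad.
Only numpy, scipy, OpenCV 4.12 (cv2) and the standard library are available. Lean on these libraries where they do the work, as an engineer would, in place of code of your own. Each camera call takes 0.05 s, during which the arm holds its last target. There are 200 camera calls.

## Working session

There is one attempt and no reset: what is moved stays moved. The work goes in short steps, Python scripts to look and compute and a tool call to move; the robot and the scene stay as the last step left them, time stands still between calls to the robot, and variables do not carry over. Pictures are saved under pics/ and viewed, at most 10 in all, crops included, and the job is handed in when it is done.

Besides the shell and the picture viewer there is one more tool, called after "Request:" as name(argument=value, ...), one argument or row to a line, values as JSON. carry_out: Moves the arm, as the interface text tells. Shift numbers are shares of 500 mm and turn numbers shares of 30 degrees, none past 1 either way. Its arguments: {"type":"object","properties":{"targets":{"type":"array","items":{"type":"number"}},"grip_force":{"type":"number"}},"required":["targets"]}

```bash
mkdir -p pics; ls; python3 - <<'E'
from bench import robot
import cv2,numpy as np
s=robot.get_state();print(s)
for n in("top","side"):
    p,d=robot.grab_frame(n);cv2.imwrite(f"pics/{n}0.png",p[:,:,::-1]);np.savez(f"pics/{n}0.npz",p=p,d=d)
    print(robot.calibration(n))
E
```

```text
pics
{'time': 0.0, 'joint_pos': array([ 1.09700307e+00,  4.23815681e-01,  1.63063415e+00, -1.76732459e-05,
        1.08858695e+00, -1.89906483e-02]), 'joint_velocities': array([-0.00011571, -0.00129085,  0.00196029,  0.00155792,  0.00033751,
        0.00044313]), 'effort': array([ 1.19560078e-03, -5.44622254e+01, -2.73675799e+01,  6.44411612e-02,
        2.27821106e-02, -1.20348632e-04]), 'tcp_pos': array([0.27427359, 0.56097975, 0.19343937]), 'orientation': array([-1.68525440e-04,  2.25442435e-01,  9.74256222e-01, -7.02161794e-04]), 'force': array([-0.34293031,  0.10079124, -0.61979421]), 'ft_torque': array([-0.01274227, -0.05436009,  0.04067149]), 'grip_force': 0.0, 'opening': 0.0877012582336381}
{'mtx': array([[492.83115989,   0.        , 317.31649013],
       [  0.        , 492.83115989, 202.95726387],
       [  0.        ,   0.        ,   1.        ]]), 'distortion': array([0.03372806, 0.        , 0.        , 0.        , 0.        ]), 'R': array([[-0.02912614, -0.9994786 , -0.01393517],
       [-0.99447306,  0.03038149, -0.10050022],
       [ 0.10087119,  0.01093097, -0.99483944]]), 't': array([0.04073155, 0.57785358, 1.5374702 ])}
{'mtx': array([[403.03428811,   0.        , 316.94455368],
       [  0.        , 403.03428811, 194.64784889],
       [  0.        ,   0.        ,   1.        ]]), 'distortion': array([-0.02337674,  0.        ,  0.        ,  0.        ,  0.        ]), 'R': array([[ 0.92961088, -0.36820544,  0.01575985],
       [-0.2282853 , -0.60887054, -0.75971211],
       [ 0.28932584,  0.7026389 , -0.65006856]]), 't': array([-0.53008756,  0.20713937,  1.12068576])}
```

View pics/top0.png

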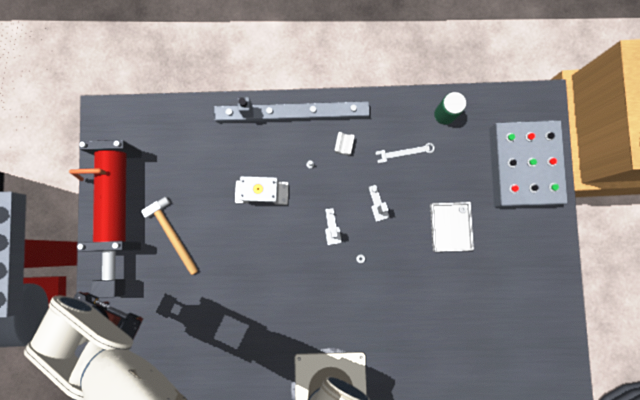

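View pics/side0.png

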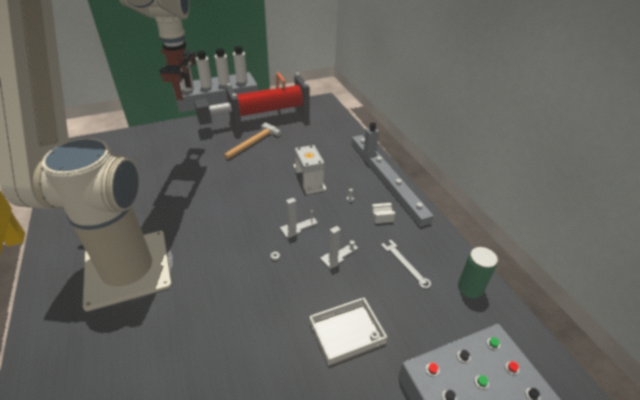

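The top view shows the nest at (259,189), with the yellow bush at its centre. The ejectors are at (333,228) and (378,205), and the tray is at (452,227). I'll zoom in on both ejectors and the nest.

```bash
python3 - <<'E'
import cv2,numpy as np
t=cv2.imread("pics/top0.png");s=cv2.imread("pics/side0.png")
z=lambda a,w,h:cv2.resize(a,(w,h),interpolation=cv2.INTER_CUBIC)
a=np.hstack([z(t[175:250,315:395],320,300),z(t[165:215,230:300],420,300)])
b=np.hstack([z(s[190:275,270:370],353,300),z(s[140:200,285:362],385,300)])
w=max(a.shape[1],b.shape[1]);P=lambda i:cv2.copyMakeBorder(i,0,0,0,w-i.shape[1],0)
cv2.imwrite("pics/c1.png",np.vstack([P(a),P(b)]))
E
```

```text
(no output)
```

View pics/c1.png

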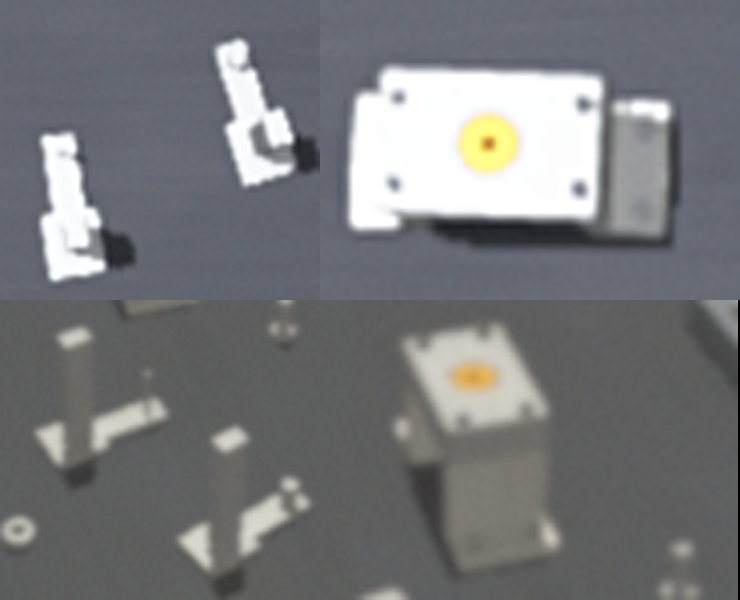

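The thick-pin ejector is the one on the right in the top view, at (378,205). The one at (333,228) has the slim pin. Next I'll measure the poses by depth-masked ray casting.

```bash
cat > h.py <<'E'
import cv2,numpy as np
from bench import robot
def rays(n,uv):
    c=robot.calibration(n);q=cv2.undistortPoints(np.float64(uv).reshape(-1,1,2),c["mtx"],c["distortion"])[:,0]
    return c["R"],c["t"],np.c_[q,np.ones(len(q))]
def plane(n,uv,z):
    R,t,q=rays(n,uv);o=-R.T@t;d=q@R
    return o+d*((z-o[2])/d[:,2])[:,None]
def cloud(n,d,box):
    u0,v0,u1,v1=box;u,v=np.meshgrid(np.arange(u0,u1),np.arange(v0,v1));uv=np.c_[u.ravel(),v.ravel()]
    R,t,q=rays(n,uv);z=d[uv[:,1],uv[:,0]];return uv,(q*z[:,None]-t)@R,z>0
def rect(P):
    r=cv2.minAreaRect(np.float32(P[:,:2]*1000));return np.round(r[0],1),np.round(r[1],1),round(r[2],1)
E
python3 - <<'E'
from h import *
for n,boxes in (("top",dict(ej=(362,178,396,225),sl=(320,203,346,248),nest=(230,165,295,215),tray=(425,195,480,258))),("side",dict(ej=(315,222,362,272),nest=(285,140,330,195),tray=(305,295,390,365)))):
    f=np.load(f"pics/{n}0.npz");d=f["d"];p=f["p"].astype(int)
    for k,b in boxes.items():
        uv,X,ok=cloud(n,d,b);col=p[uv[:,1],uv[:,0]]
        print(n,k,"zpct",np.percentile(X[ok,2],[1,30,60,90,99]).round(3))
        br=col.sum(1)>(500 if n=="top" else 330)
        for lo,hi,zz in dict(ej=[(.006,.016,.01),(.026,.045,.032),(.11,.14,.125)],sl=[(.006,.016,.01),(.03,.065,.055),(.11,.14,.125)],nest=[(.09,.11,.1)],tray=[(.02,.036,.028),(.0,.012,.004)])[k]:
            m=ok&br&(X[:,2]>lo)&(X[:,2]<hi)
            if m.sum()>2:
                Q=plane(n,uv[m],zz);print("  z",zz,m.sum(),"mean",(Q.mean(0)*1000).round(1),"depthmean",(X[m].mean(0)*1000).round(1),rect(Q))
        if k=="nest":
            m=(col[:,0]>170 if n=="top" else col[:,0]>120)&(col[:,2]<col[:,0]*.7);Q=plane(n,uv[m],.1);print("  bush",m.sum(),(Q.mean(0)*1000).round(1),rect(Q))
E
```

```text
top ej zpct [-0.008 -0.001  0.003  0.013  0.126]
  z 0.01 182 mean [ 574.  -165.2   10. ] depthmean [ 574.  -165.2   10.5] (array([ 578.6, -169.7]), array([112.4,  44.1]), 13.6)
  z 0.032 15 mean [ 619.1 -157.9   32. ] depthmean [ 619.1 -157.9   32.1] (array([ 619.2, -157.9]), array([12.7,  9.6]), 88.2)
  z 0.125 49 mean [ 553.4 -174.8  125. ] depthmean [ 553.4 -174.9  124.6] (array([ 553.3, -174.8]), array([23.6, 17. ]), 16.0)
top sl zpct [-0.008 -0.     0.004  0.013  0.126]
  z 0.01 227 mean [502.5 -18.4  10. ] depthmean [502.5 -18.4  10.7] (array([506.1, -21.5]), array([114.7,  42.7]), 2.8)
  z 0.055 4 mean [509.2 -16.7  55. ] depthmean [509.4 -16.8  49.9] (array([509.2, -16. ]), array([81.2,  2.9]), 2.6)
  z 0.125 45 mean [481.3 -23.2 125. ] depthmean [481.3 -23.2 124.1] (array([481.2, -23. ]), array([14.8, 23.7]), 88.2)
top nest zpct [-0.008 -0.     0.006  0.101  0.106]
  z 0.1 816 mean [622.2 202.3 100. ] depthmean [622.2 202.3 100. ] (array([621.5, 202.3]), array([110. ,  70.7]), 88.2)
  bush 71 [621.7 203.2 100. ] (array([621.5, 203.7]), array([26.2, 25.8]), 43.4)
top tray zp
[... 596 characters left out ...]
), 15.1)
  z 0.125 56 mean [ 549.  -175.8  125. ] depthmean [ 549.2 -175.2  124.3] (array([ 548.7, -176.2]), array([24.5, 22.4]), 13.5)
side nest zpct [-0.002  0.002  0.011  0.101  0.104]
  z 0.1 438 mean [617.1 201.3 100. ] depthmean [616.6 200.  101. ] (array([616.7, 203.1]), array([121.6,  74.1]), 86.0)
  bush 37 [619.5 206.2 100. ] (array([620.8, 205.7]), array([23.8, 27.4]), 69.7)
side tray zpct [-0.003  0.001  0.004  0.02   0.029]
  z 0.028 578 mean [ 489.9 -402.    28. ] depthmean [ 490.5 -400.9   26. ] (array([ 488.5, -399.3]), array([152.1, 124.8]), 0.5)
  z 0.004 2338 mean [ 492.7 -390.5    4. ] depthmean [ 492.6 -390.7    4.4] (array([ 497.4, -387.2]), array([138.9, 164.2]), 90.0)
```

```bash
cat >> h.py <<'E'
from scipy.spatial.transform import Rotation as Ro
def go(x,y,z,yaw=None):
    "targets for a TCP position in mm, tool pointing down, tool y axis at yaw degrees"
    s=robot.get_state();q=s["orientation"];A=Ro.from_quat(q,scalar_first=True)
    d=A.inv().apply(np.array([x,y,z])/1000-s["tcp_pos"])
    w=np.zeros(3);M=A.as_matrix();cy=np.degrees(np.arctan2(M[1,1],M[0,1]))
    if yaw is not None:
        a=np.radians(yaw);Y=np.array([np.cos(a),np.sin(a),0]);Z=np.array([0,0,-1.]);B=Ro.from_matrix(np.c_[np.cross(Y,Z),Y,Z])
        w=(A.inv()*B).as_rotvec(degrees=True)
    print("t",round(s["time"],2),"tcp",(s["tcp_pos"]*1000).round(1),"yaw",cy.round(1),"tilt",M[:2,2].round(4),"F",s["force"].round(1),"open",round(s["opening"]*1000,1))
    print("  d",(d/.5).round(4),"w",(w/30).round(4),"rows",round(max(np.linalg.norm(d)/.0417,np.linalg.norm(w)/7.16),1))
E
python3 -c "
from h import *
go(553,-175,193,104.4)"
```

```text
t 0.1 tcp [274.3 561.  193.5] yaw 63.9 tilt [-0.0006 -0.0012] F [ 0.2  0.3 -0.2] open 88.0
  d [-1.1474 -1.0775  0.0025] w [-2.5000e-03 -9.0000e-04 -1.3486e+00] rows 18.9
```

Request:
carry_out(
  targets=[0,-0.48,-0.45,0,0,0,-0.67,0,-0.48,-0.45,0,0,0,-0.67,0,-0.48,-0.45,0,0,0,-0.67,0,-0.48,-0.45,0,0,0,-0.67,0,-0.48,-0.45,0,0,0,-0.67,0,-0.48,-0.45,0,0,0,-0.67,0,-0.48,-0.45,0,0,0,-0.67,0,-0.48,-0.45,0,0,0,-0.67],
  grip_force=60,
)

```text
time: 0.77
tcp_pos: [0.3913, 0.2516, 0.194]
orientation: [-0.0, 0.052, 0.999, -0.0]
force: [-0.0, 0.9, 0.1]
opening: 0.088
grip_force: 0.0
```

```bash
python3 -c "
from h import *
go(553,-175,193,104.4)"
```

```text
t 0.77 tcp [391.3 251.6 194. ] yaw 84.0 tilt [-0.0003 -0.0004] F [-0.   0.9  0.1] open 88.0
  d [-0.4101 -0.815   0.0023] w [-7.000e-04 -6.000e-04 -6.786e-01] rows 10.9
```

Request:
carry_out(
  targets=[0,-0.41,-0.815,0,0,0,-0.68,0,-0.41,-0.815,0,0,0,-0.68,0,-0.41,-0.815,0,0,0,-0.68,0,-0.41,-0.815,0,0,0,-0.68,0,-0.41,-0.815,0,0,0,-0.68,0,-0.41,-0.815,0,0,0,-0.68,0,-0.41,-0.815,0,0,0,-0.68,0,-0.41,-0.815,0,0,0,-0.68],
)

```text
time: 1.43
tcp_pos: [0.5031, -0.0425, 0.1941]
orientation: [-0.0, -0.126, 0.992, 0.0]
force: [0.2, 0.9, 0.7]
opening: 0.0883
grip_force: 0.0
```

```bash
python3 -c "
from h import *
go(553,-175,150,104.4)"
```

```text
t 1.43 tcp [503.1 -42.5 194.1] yaw 104.4 tilt [-0.0002  0.0001] F [0.2 0.9 0.7] open 88.3
  d [-0.0306 -0.2816  0.0881] w [ 0.0003 -0.0003  0.0009] rows 3.6
```

Request:
carry_out(
  targets=[0,-0.031,-0.282,0,0,0,0,0,-0.031,-0.282,0,0,0,0,0,-0.031,-0.282,0,0,0,0,0,-0.031,-0.282,0,0,0,0,0,-0.031,-0.282,0,0,0,0,0,-0.031,-0.282,0,0,0,0],
)

```text
time: 1.93
tcp_pos: [0.5526, -0.1732, 0.1935]
orientation: [-0.001, -0.125, 0.992, 0.001]
force: [-0.1, 0.1, -0.4]
opening: 0.0879
grip_force: 0.0
```

```bash
python3 -c "
from h import *
go(553,-175,87,104.4)"
```

```text
t 1.93 tcp [ 552.6 -173.2  193.5] yaw 104.3 tilt [-0.0015  0.0009] F [-0.1  0.1 -0.4] open 87.9
  d [-1.000e-04 -4.000e-03  2.129e-01] w [ 0.0023 -0.0023 -0.0023] rows 2.6
```

Request:
carry_out(
  targets=[0,0,-0.004,0.213,0,0,0,0,0,-0.004,0.213,0,0,0,0,0,-0.004,0.213,0,0,0,0,0,-0.004,0.213,0,0,0,1,0,-0.004,0.213,0,0,0,1,0,-0.004,0.213,0,0,0,1,0,-0.004,0.213,0,0,0,1,0,-0.004,0.213,0,0,0],
  grip_force=60,
)

```text
time: 2.6
tcp_pos: [0.5551, -0.175, 0.0898]
orientation: [0.002, -0.126, 0.992, -0.001]
force: [-0.3, -0.9, -1.3]
opening: 0.0644
grip_force: 0.0
```

Request:
carry_out(
  targets=[1,0,0,0,0,0,0,1,0,0,0,0,0,0,1,0,0,0,0,0,0,1,0,0,0,0,0,0],
)

```text
time: 2.93
tcp_pos: [0.5538, -0.1751, 0.088]
orientation: [0.0, -0.126, 0.992, -0.0]
force: [-0.2, -0.2, 0.3]
opening: 0.0379
grip_force: 0.0
```

```bash
python3 -c "
from h import *
go(553,-175,187,104.4);print(robot.get_state()['grip_force'])"
```

```text
t 2.93 tcp [ 553.8 -175.1   88. ] yaw 104.4 tilt [ 0.0004 -0.0001] F [-0.2 -0.2  0.3] open 37.9
  d [ 0.0015  0.0005 -0.1981] w [-0.0004  0.0007  0.001 ] rows 2.4
0.0
```

Request:
carry_out(
  targets=[1,0,0,0,0,0,0,1,0,0,0,0,0,0,1,0,0,0,0,0,0,1,0,0,0,0,0,0,1,0,0,0,0,0,0,1,0,0,0,0,0,0],
)

```text
time: 3.43
tcp_pos: [0.5537, -0.1749, 0.0876]
orientation: [-0.0, -0.126, 0.992, 0.0]
force: [1.0, 0.1, -0.1]
opening: 0.0155
grip_force: 60.0
```

```bash
python3 -c "
from h import *
go(553,-175,237,104.4);print(robot.get_state()['grip_force'])"
```

```text
t 3.43 tcp [ 553.7 -174.9   87.6] yaw 104.4 tilt [-0.0001  0.0002] F [ 1.   0.1 -0.1] open 15.5
  d [ 1.400e-03  1.000e-04 -2.988e-01] w [ 0.0003 -0.0002  0.0013] rows 3.6
59.99472677707672
```

Request:
carry_out(
  targets=[1,0,0,-0.1,0,0,0,1,0,0,-0.1,0,0,0,1,0,0,-0.2,0,0,0,1,0,0,-0.3,0,0,0,1,0,0,-0.3,0,0,0,1,0,0,-0.3,0,0,0],
)

```text
time: 3.93
tcp_pos: [0.5565, -0.176, 0.2422]
orientation: [0.004, -0.126, 0.992, -0.002]
force: [0.1, -0.7, -4.8]
opening: 0.0151
grip_force: 60.0
```

```bash
python3 -c "
from h import *
go(454,208,237,88.2);s=robot.get_state();print(s['grip_force'],s['ft_torque'])"
```

```text
t 3.93 tcp [ 556.5 -176.   242.2] yaw 104.4 tilt [ 0.0084 -0.003 ] F [ 0.1 -0.7 -4.8] open 15.1
  d [0.007  0.7948 0.0064] w [-0.0075  0.0154  0.5415] rows 9.5
59.99225199222565 [ 0.01827296 -0.13672    -0.04875933]
```

Request:
carry_out(
  targets=[1,0,0.04,0,0,0,0,1,0,0.12,0,0,0,0.1,1,0,0.2,0,0,0,0.2,1,0,0.28,0,0,0,0.3,1,0,0.36,0,0,0,0.4,1,0,0.43,0,0,0,0.5,1,0,0.48,0,0,0,0.54,1,0,0.5,0,0,0,0.54],
)

```text
time: 4.6
tcp_pos: [0.4888, 0.0698, 0.2354]
orientation: [-0.002, 0.015, 1.0, 0.0]
force: [-0.2, -0.2, -4.4]
opening: 0.0156
grip_force: 60.0
```

```bash
python3 -c "
from h import *
go(454,208,237,88.2)"
```

```text
t 4.6 tcp [488.8  69.8 235.4] yaw 88.3 tilt [-0.0039  0.0004] F [-0.2 -0.2 -4.4] open 15.6
  d [ 0.0776  0.2743 -0.0029] w [ 0.0005 -0.0075  0.0042] rows 3.4
```

Request:
carry_out(
  targets=[1,0.02,0.07,0,0,0,0,1,0.04,0.14,0,0,0,0,1,0.06,0.21,0,0,0,0,1,0.078,0.277,0,0,0,0,1,0.078,0.277,0,0,0,0,1,0.078,0.277,0,0,0,0,1,0.078,0.277,0,0,0,0,1,0.078,0.277,0,0,0,0],
)

```text
time: 5.27
tcp_pos: [0.4565, 0.2055, 0.2367]
orientation: [-0.001, 0.016, 1.0, -0.001]
force: [1.0, 0.2, -3.8]
opening: 0.0152
grip_force: 60.0
```

```bash
python3 - <<'E'
from h import *
p,d=robot.grab_frame("top");q,_=robot.grab_frame("side")
go(454,208,97.6,88.2)
z=lambda a:cv2.resize(a[:,:,::-1],None,fx=4,fy=4,interpolation=cv2.INTER_CUBIC)
cv2.imwrite("pics/c2.png",np.hstack([z(p[160:280,220:320]),z(q[100:220,240:340])]))
uv,X,ok=cloud("top",d,(220,160,330,280))
m=ok&(X[:,2]>.125)&(X[:,2]<.175)&(X[:,0]>.47)
print(m.sum(),(X[m].mean(0)*1000).round(1),rect(X[m]))
m=ok&(X[:,2]>.174)&(X[:,2]<.195)&(X[:,0]>.5);print(m.sum(),(X[m].mean(0)*1000).round(1))
E
```

```text
t 5.37 tcp [456.8 205.5 237.2] yaw 88.1 tilt [-0.0006 -0.0005] F [-1.   0.2 -3.5] open 15.7
  d [0.0057 0.0049 0.2793] w [-0.001  -0.0011 -0.0019] rows 3.3
53 [519.4 197.7 159.6] (array([507.2, 190.7]), array([69.6, 18.2]), 22.6)
12 [524.9 201.7 181.3]
```

View pics/c2.png

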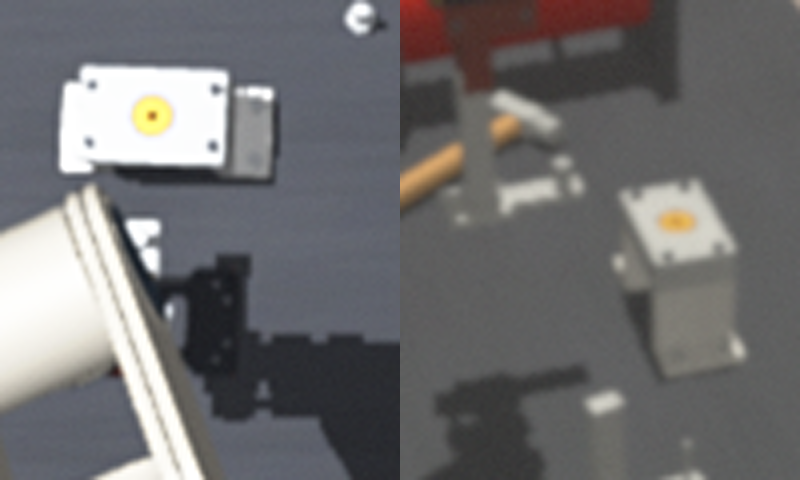

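The pin is where expected, at (525,202,181), with no droop. Now I'll lower it in front of the tunnel.

Request:
carry_out(
  targets=[1,0,0,0.06,0,0,0,1,0,0,0.13,0,0,0,1,0,0,0.19,0,0,0,1,0,0,0.24,0,0,0,1,0,0,0.27,0,0,0,1,0,0,0.28,0,0,0,1,0,0,0.28,0,0,0,1,0,0,0.28,0,0,0],
)

```text
time: 6.03
tcp_pos: [0.4574, 0.2065, 0.0983]
orientation: [0.0, 0.016, 1.0, 0.0]
force: [0.6, 0.2, -3.6]
opening: 0.0153
grip_force: 60.0
```

```bash
python3 -c "
from h import *
go(553.6,205.3,97.6,88.2)"
```

```text
t 6.03 tcp [457.4 206.5  98.3] yaw 88.2 tilt [0.0008 0.0003] F [ 0.6  0.2 -3.6] open 15.3
  d [-0.1923  0.0036  0.0015] w [ 0.0006  0.0015 -0.0003] rows 2.3
```

Request:
carry_out(
  targets=[1,-0.03,0.001,0,0,0,0,1,-0.07,0.002,0,0,0,0,1,-0.11,0.003,0,0,0,0,1,-0.15,0.004,0,0,0,0,1,-0.18,0.004,0,0,0,0,1,-0.192,0.004,0,0,0,0,1,-0.192,0.004,0,0,0,0,1,-0.192,0.004,0,0,0,0],
)

```text
time: 6.7
tcp_pos: [0.5523, 0.2057, 0.0983]
orientation: [0.0, 0.016, 1.0, 0.0]
force: [-1.2, 0.2, -4.3]
opening: 0.0152
grip_force: 60.0
```

```bash
python3 - <<'E'
from h import *
p,d=robot.grab_frame("side")
go(553.6,205.3,97.6+32,88.2)
cv2.imwrite("pics/c3.png",cv2.resize(p[100:220,260:380,::-1],None,fx=4,fy=4,interpolation=cv2.INTER_CUBIC))
E
```

```text
t 6.75 tcp [551.7 205.7  98. ] yaw 88.2 tilt [-0.0006 -0.0001] F [ 0.6  0.3 -5.1] open 15.3
  d [-0.0037 -0.0006 -0.0631] w [-0.0002 -0.0011  0.0012] rows 0.8
```

View pics/c3.png

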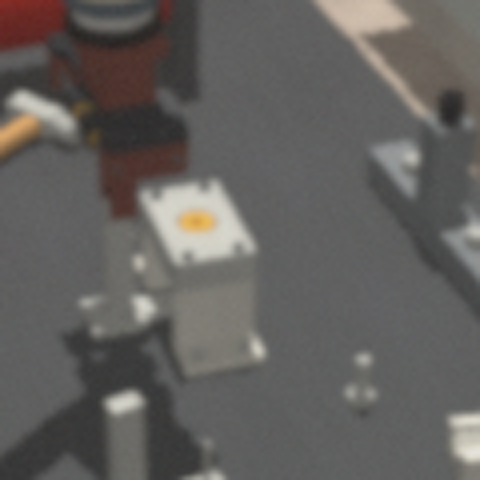

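The ejector foot is in the tunnel (crop ~(120,310)), and the bush is still flush. Next I'll raise it in stages while watching the force.

Request:
carry_out(
  targets=[1,-0.003,0,-0.02,0,0,0,1,-0.003,0,-0.04,0,0,0,1,-0.003,0,-0.05,0,0,0,1,-0.003,0,-0.06,0,0,0,1,-0.003,0,-0.065,0,0,0,1,-0.003,0,-0.065,0,0,0],
)

```text
time: 7.25
tcp_pos: [0.5545, 0.206, 0.1312]
orientation: [0.001, 0.015, 1.0, 0.0]
force: [1.0, -0.6, -4.4]
opening: 0.0149
grip_force: 60.0
```

```bash
python3 -c "
from h import *
go(553.6,205.3,145,88.2);print(robot.get_state()['ft_torque'])"
```

```text
t 7.25 tcp [554.5 206.  131.2] yaw 88.2 tilt [0.0014 0.0005] F [ 1.  -0.6 -4.4] open 14.9
  d [ 0.0018 -0.0014 -0.0277] w [0.001  0.0027 0.0016] rows 0.3
[0.02693606 0.01286196 0.02096448]
```

Request:
carry_out(
  targets=[1,0,0,-0.004,0,0,0,1,0,0,-0.008,0,0,0,1,0,0,-0.012,0,0,0,1,0,0,-0.016,0,0,0,1,0,0,-0.02,0,0,0,1,0,0,-0.024,0,0,0,1,0,0,-0.026,0,0,0,1,0,0,-0.026,0,0,0],
)

```text
time: 7.92
tcp_pos: [0.5541, 0.2056, 0.1421]
orientation: [-0.0, 0.015, 1.0, -0.0]
force: [3.6, 0.5, -13.3]
opening: 0.0154
grip_force: 59.9
```

```bash
cat > bush.py <<'E'
from h import *
go(553.6,205.3,146.5,88.2);print(robot.get_state()['ft_torque'])
for n,b in(("top",(235,170,285,210)),("side",(290,130,330,180))):
    p,d=robot.grab_frame(n);np.savez(f"pics/{n}b.npz",p=p,d=d);uv,X,ok=cloud(n,d,b);c=p[uv[:,1],uv[:,0]].astype(int)
    m=ok&(c[:,0]>(170 if n=="top" else 110))&(c[:,2]<c[:,0]*.7)&(X[:,2]>.09)&(X[:,2]<.14)
    z=np.median(X[m,2]);Q=plane(n,uv[m],np.percentile(X[m,2],70));print(n,m.sum(),"z",(np.percentile(X[m,2],[20,50,70,90])*1000).round(1),"ctr",(Q.mean(0)*1000).round(1))
E
python3 bush.py
```

```text
t 7.92 tcp [554.1 205.6 142.1] yaw 88.2 tilt [-0.0007 -0.0003] F [  3.6   0.5 -13.3] open 15.4
  d [ 0.0011 -0.0006 -0.0089] w [-0.0007 -0.0013  0.0011] rows 0.1
[ 0.10296378 -0.52901813  0.03877642]
top 1 z [102.7 102.7 102.7 102.7] ctr [628.4 189.5 102.7]
side 47 z [107.1 110.2 111.1 112.7] ctr [617.4 199.2 111.1]
```

Request:
carry_out(
  targets=[1,0,0,-0.003,0,0,0,1,0,0,-0.006,0,0,0,1,0,0,-0.008,0,0,0,1,0,0,-0.008,0,0,0,1,0,0,-0.008,0,0,0],
)

```text
time: 8.43
tcp_pos: [0.5538, 0.2057, 0.1471]
orientation: [-0.0, 0.015, 1.0, -0.0]
force: [2.9, -0.1, -11.2]
opening: 0.0153
grip_force: 59.9
```

```bash
python3 bush.py
```

```text
t 8.43 tcp [553.8 205.7 147.1] yaw 88.2 tilt [-0.0006 -0.0002] F [  2.9  -0.1 -11.2] open 15.3
  d [ 0.0005 -0.0008  0.0011] w [-0.0004 -0.0012  0.0012] rows 0.0
[ 0.11336066 -0.25411899 -0.02747522]
top 1 z [115.4 115.4 115.4 115.4] ctr [626.6 187.9 115.4]
side 60 z [108.6 113.6 115.  116.4] ctr [616.9 197.5 115. ]
```

The bush top is at about 115 mm, so it stands 15 mm proud. I'll lower the ejector and withdraw it.

Request:
carry_out(
  targets=[1,0,0,0.01,0,0,0,1,0,0,0.03,0,0,0,1,0,0,0.05,0,0,0,1,0,0,0.075,0,0,0,1,0,0,0.095,0,0,0,1,0,0,0.1,0,0,0,1,0,0,0.1,0,0,0,1,0,0,0.1,0,0,0],
)

```text
time: 9.2
tcp_pos: [0.5541, 0.2058, 0.0969]
orientation: [-0.0, 0.015, 1.0, -0.0]
force: [0.3, -0.0, -3.5]
opening: 0.0157
grip_force: 60.0
```

```bash
python3 -c "
from h import *
go(440,208.5,97.6,88.2)"
```

```text
t 9.2 tcp [554.1 205.8  96.9] yaw 88.2 tilt [-0.0005 -0.0002] F [ 0.3 -0.  -3.5] open 15.7
  d [ 0.2283 -0.0015 -0.0013] w [-0.0004 -0.001   0.0015] rows 2.7
```

Request:
carry_out(
  targets=[1,0.04,0,0,0,0,0,1,0.09,0,0,0,0,0,1,0.14,0,0,0,0,0,1,0.19,0,0,0,0,0,1,0.22,0,0,0,0,0,1,0.23,0,0,0,0,0,1,0.23,0,0,0,0,0,1,0.23,0,0,0,0,0],
)

```text
time: 9.87
tcp_pos: [0.4408, 0.2099, 0.098]
orientation: [0.001, 0.015, 1.0, 0.001]
force: [0.2, 1.0, -4.4]
opening: 0.0152
grip_force: 60.0
```

```bash
python3 -c "
from h import *
go(440,208.5,87.6,88.2)"
```

```text
t 9.87 tcp [440.8 209.9  98. ] yaw 88.3 tilt [0.0026 0.001 ] F [ 0.2  1.  -4.4] open 15.2
  d [ 0.0016 -0.0029  0.0207] w [0.0021 0.0049 0.0021] rows 0.3
```

Lower to the bench; if the contact looks right I'll release.

Request:
carry_out(
  targets=[1,0,0,0,0,0,0,1,0,0,0.005,0,0,0,1,0,0,0.01,0,0,0,1,0,0,0.015,0,0,0,1,0,0,0.018,0,0,0,1,0,0,0.02,0,0,0,1,0,0,0.02,0,0,0],
)

```text
time: 10.45
tcp_pos: [0.4392, 0.2096, 0.0878]
orientation: [-0.0, 0.015, 1.0, 0.0]
force: [-4.7, 0.7, 8.1]
opening: 0.0152
grip_force: 60.0
```

```bash
python3 -c "
from h import *
go(440,208.5,87.6,88.2)"
```

```text
t 10.45 tcp [439.2 209.6  87.8] yaw 88.2 tilt [-0.0005  0.0003] F [-4.7  0.7  8.1] open 15.2
  d [-0.0018 -0.0021  0.0004] w [ 0.0006 -0.0009  0.0009] rows 0.0
```

Request:
carry_out(
  targets=[1,0,0,-0.001,0,0,0,0.7,0,0,-0.001,0,0,0,0.5,0,0,-0.001,0,0,0,0.5,0,0,-0.001,0,0,0,0.5,0,0,-0.001,0,0,0,0.5,0,0,-0.001,0,0,0,0.5,0,0,-0.001,0,0,0],
)

```text
time: 11.03
tcp_pos: [0.4393, 0.2093, 0.0877]
orientation: [0.0, 0.015, 1.0, 0.0]
force: [-0.1, -0.2, -0.3]
opening: 0.0442
grip_force: 0.0
```

Request:
carry_out(
  targets=[0.4,0,0,-0.04,0,0,0,0.4,0,0,-0.1,0,0,0,0.4,0,0,-0.18,0,0,0,0.4,0,0,-0.24,0,0,0,0.4,0,0,-0.25,0,0,0,0.4,0,0,-0.25,0,0,0],
)

```text
time: 11.53
tcp_pos: [0.4406, 0.2099, 0.2149]
orientation: [0.002, 0.015, 1.0, 0.001]
force: [0.5, 0.6, 0.4]
opening: 0.0527
grip_force: 0.0
```

```bash
python3 - <<'E'
from h import *
go(440,40,210,88.2)
p,d=robot.grab_frame("side")
cv2.imwrite("pics/c4.png",cv2.resize(p[100:220,230:360,::-1],None,fx=4,fy=4,interpolation=cv2.INTER_CUBIC))
E
python3 bush.py
```

```text
t 11.53 tcp [440.6 209.9 214.9] yaw 88.2 tilt [0.0046 0.002 ] F [0.5 0.6 0.4] open 52.7
  d [-0.0092 -0.3397  0.009 ] w [0.0041 0.0086 0.0013] rows 4.1
t 11.58 tcp [439.4 209.4 213. ] yaw 88.2 tilt [0.0015 0.0007] F [-0.1 -0.1 -0.2] open 52.9
  d [-0.2283 -0.0013  0.1334] w [0.0013 0.0029 0.0014] rows 3.2
[ 0.00839592  0.00603175 -0.00888857]
top 74 z [110.2 113.  114.7 117.3] ctr [619.7 201.1 114.7]
side 61 z [107.5 114.6 115.4 117.2] ctr [616.5 196.5 115.4]
```

View pics/c4.png

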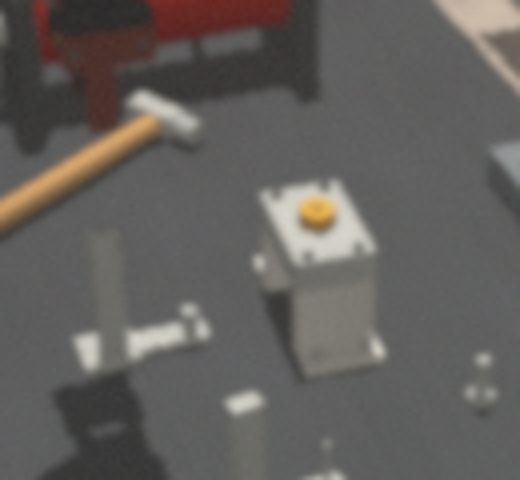

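The ejector stands upright at crop (110,300), clear of the nest, and the bush stands proud at crop (318,210). I'll fetch the bush now.

Request:
carry_out(
  targets=[0.3,-0.07,0,0,0,0,0,0.3,-0.15,0,0,0,0,0,0.3,-0.23,0,0,0,0,0,0.3,-0.31,0,0,0,0,0,0.3,-0.35,0,0,0,0,0,0.3,-0.363,0,0,0,0,0,0.3,-0.363,0,0,0,0,0,0.3,-0.363,0,0,0,0,0],
)

```text
time: 12.35
tcp_pos: [0.6188, 0.2034, 0.2107]
orientation: [-0.002, 0.015, 1.0, -0.001]
force: [-0.4, 0.1, 0.3]
opening: 0.0616
grip_force: 0.0
```

```bash
python3 -c "
from h import *
go(621.6,203,111.5,88.2)"
```

```text
t 12.35 tcp [618.8 203.4 210.7] yaw 88.2 tilt [-0.0038 -0.001 ] F [-0.4  0.1  0.3] open 61.6
  d [-0.0063 -0.0005  0.1984] w [-0.0021 -0.0072  0.0012] rows 2.4
```

Request:
carry_out(
  targets=[0.3,-0.001,0,0.06,0,0,0,0.3,-0.001,0,0.12,0,0,0,0.3,-0.001,0,0.17,0,0,0,0.3,-0.001,0,0.195,0,0,0,0.3,-0.001,0,0.2,0,0,0,0.3,-0.001,0,0.2,0,0,0,0.3,-0.001,0,0.2,0,0,0],
)

```text
time: 12.93
tcp_pos: [0.6216, 0.2042, 0.1141]
orientation: [0.001, 0.015, 1.0, 0.0]
force: [-0.3, 0.2, -0.5]
opening: 0.0616
grip_force: 0.0
```

```bash
python3 -c "
from h import *
go(621.6,203,111.5,88.2)"
```

```text
t 12.93 tcp [621.6 204.2 114.1] yaw 88.3 tilt [0.0017 0.0005] F [-0.3  0.2 -0.5] open 61.6
  d [-0.0001 -0.0023  0.0052] w [0.001  0.0031 0.0021] rows 0.1
```

Request:
carry_out(
  targets=[0.5,0,-0.002,0.004,0,0,0,0.7,0,-0.002,0.004,0,0,0,1,0,-0.002,0.004,0,0,0,1,0,-0.002,0.004,0,0,0,1,0,-0.002,0.004,0,0,0,1,0,-0.002,0.004,0,0,0,1,0,-0.002,0.004,0,0,0,1,0,-0.002,0.004,0,0,0],
  grip_force=40,
)

```text
time: 13.6
tcp_pos: [0.6211, 0.2027, 0.1107]
orientation: [-0.0, 0.015, 1.0, -0.0]
force: [-0.5, -0.2, -0.8]
opening: 0.0117
grip_force: 0.0
```

```bash
python3 -c "
from h import *
go(621.6,203,190,88.2);print(robot.get_state()['grip_force'])"
```

```text
t 13.6 tcp [621.1 202.7 110.7] yaw 88.2 tilt [-0. -0.] F [-0.5 -0.2 -0.8] open 11.7
  d [-0.001   0.0006 -0.1586] w [-0.     -0.      0.0014] rows 1.9
0.0
```

```bash
python3 - <<'E'
from h import *
for i,n in enumerate(("side","top")):
    p,d=robot.grab_frame(n);np.savez(f"pics/{n}g.npz",p=p,d=d)
    a=p[120:190,270:350] if n=="side" else p[160:230,220:300]
    a=cv2.resize(a[:,:,::-1],None,fx=5,fy=5,interpolation=cv2.INTER_CUBIC)
    b=a if i==0 else np.hstack([b,a])
cv2.imwrite("pics/c5.png",b);s=robot.get_state();print(s["opening"],s["grip_force"],s["force"])
E
```

```text
0.003840310067178149 0.0 [0.29324665 0.27448468 0.41175335]
```

View pics/c5.png

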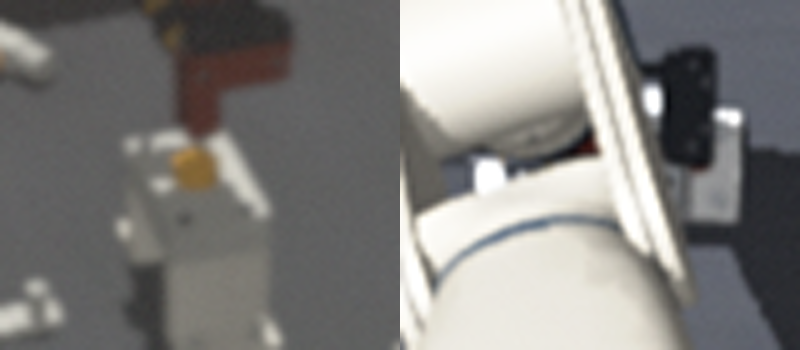

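The side crop shows the fingers nearly shut, with the tip at about crop (200,135), beyond the bush at (195,165). I'll measure both in depth.

```bash
python3 - <<'E'
from h import *
f=np.load("pics/sideg.npz");p=f["p"].astype(int);d=f["d"]
uv,X,ok=cloud("side",d,(290,110,335,175));c=p[uv[:,1],uv[:,0]]
X=X*1000
m=ok&(c[:,0]>100)&(c[:,2]<c[:,0]*.65)&(uv[:,1]>146);print("bush",m.sum(),X[m].min(0).round(),X[m].max(0).round(),np.median(X[m],0).round(1))
t=m&(X[:,2]>np.percentile(X[m,2],60));print("bush top",X[t].mean(0).round(1),np.percentile(X[m,2],90))
for v in range(126,166,3):
    print(v,[ (u,*X[k].round().astype(int),*c[k]) for u in (308,311) for k in [np.where((uv[:,0]==u)&(uv[:,1]==v))[0][0]]])
E
```

```text
bush 56 [604. 186. 101.] [628. 217. 118.] [616.1 196.7 112.9]
bush top [616.7 202.5 116. ] 116.87562042065699
126 [(308, np.int64(589), np.int64(131), np.int64(263), np.int64(52), np.int64(49), np.int64(50)), (311, np.int64(598), np.int64(129), np.int64(262), np.int64(53), np.int64(50), np.int64(51))]
129 [(308, np.int64(584), np.int64(119), np.int64(260), np.int64(54), np.int64(48), np.int64(48)), (311, np.int64(592), np.int64(115), np.int64(261), np.int64(48), np.int64(45), np.int64(46))]
132 [(308, np.int64(584), np.int64(120), np.int64(249), np.int64(70), np.int64(49), np.int64(44)), (311, np.int64(593), np.int64(117), np.int64(249), np.int64(75), np.int64(50), np.int64(45))]
135 [(308, np.int64(587), np.int64(125), np.int64(235), np.int64(74), np.int64(54), np.int64(50)), (311, np.int64(596), np.int64(125), np.int64(233), np.int64(71), np.int64(55), np.int64(52))]
138 [(308, np.int64(586), np.int64(123), np.int64(225), np.int64(76), np.int64(52), np.int64(46)), (311, np.int64(597), np.int64(126), np.int64(221), np.int64(79), np.int64(53), np.int64(47))]
141 [(308, np.int64(611),
[... 1044 characters left out ...]
64(58)), (311, np.int64(625), np.int64(197), np.int64(101), np.int64(123), np.int64(100), np.int64(59))]
159 [(308, np.int64(608), np.int64(182), np.int64(102), np.int64(112), np.int64(110), np.int64(103)), (311, np.int64(617), np.int64(176), np.int64(104), np.int64(112), np.int64(108), np.int64(103))]
162 [(308, np.int64(602), np.int64(165), np.int64(103), np.int64(103), np.int64(102), np.int64(99)), (311, np.int64(612), np.int64(163), np.int64(102), np.int64(108), np.int64(108), np.int64(103))]
165 [(308, np.int64(597), np.int64(153), np.int64(100), np.int64(103), np.int64(104), np.int64(100)), (311, np.int64(607), np.int64(150), np.int64(100), np.int64(109), np.int64(109), np.int64(104))]
```

```bash
python3 - <<'E'
from h import *
s=robot.get_state();print(robot.tips_ahead,s["tcp_pos"],s["joint_pos"].round(3))
print([a for a in dir(robot) if a[0]!="_"])
for n in("sideg","topg","sideb"):
    f=np.load(f"pics/{n}.npz");p=f["p"].astype(int);uv,X,ok=cloud(n[:-1],f["d"],(0,0,640,400));c=p[uv[:,1],uv[:,0]]
    cx,cy=(621,203) if n!="sideb" else (439.5,209.5)
    X=X*1000;m=ok&(np.hypot(X[:,0]-cx,X[:,1]-cy)<70)&(X[:,2]>118)&(X[:,2]<260)&(c.sum(1)<280)
    print(n,m.sum())
    for z in range(118,260,12):
        k=m&(X[:,2]>=z)&(X[:,2]<z+12)
        if k.sum()>2: print(z,k.sum(),X[k,:2].min(0).round(),X[k,:2].max(0).round(),c[k].mean(0).round())
E
```

```text
0.008 [0.62107377 0.20269817 0.11061164] [ 0.297  0.561  1.618 -0.     0.963 -1.243]
['MotionError', 'calibration', 'get_state', 'grab_frame', 'sign_off', 'tips_ahead']
sideg 241
142 23 [608. 186.] [629. 221.] [82. 65. 62.]
154 32 [606. 188.] [629. 222.] [77. 57. 54.]
166 29 [606. 187.] [628. 222.] [76. 57. 54.]
178 9 [607. 187.] [613. 219.] [72. 59. 56.]
190 4 [607. 212.] [609. 220.] [76. 66. 62.]
226 39 [584. 147.] [605. 268.] [70. 63. 57.]
238 70 [584. 155.] [601. 265.] [63. 57. 52.]
250 32 [593. 155.] [632. 269.] [55. 48. 46.]
topg 49
226 15 [594. 145.] [604. 265.] [74. 74. 74.]
238 22 [591. 194.] [601. 258.] [71. 73. 78.]
250 12 [596. 135.] [647. 264.] [42. 44. 48.]
sideb 50
238 20 [426. 173.] [445. 242.] [76. 59. 52.]
250 30 [426. 170.] [449. 248.] [73. 53. 49.]
```

The measurement contradicts the spec. With the reported TCP at z = 111 mm, the fingertips should be at 103 mm, but depth puts their lower end near 142 mm. So the tips sit about 30–40 mm higher than `tips_ahead` says, and the fingers closed above the bush. The ejector must also have been held near the top of its handle. From here I'll trust the measured tip height: open, lower part of the way, and measure again.

Request:
carry_out(
  targets=[0.3,0,0,0,0,0,0,0.3,0,0,0,0,0,0,0.3,0,0,0,0,0,0,0.3,0,0,0,0,0,0,0.3,0,0,0,0,0,0,0.3,0,0,0,0,0,0,0.3,0,0,0,0,0,0,0.3,0,0,0,0,0,0],
)

```text
time: 14.37
tcp_pos: [0.6211, 0.2027, 0.1107]
orientation: [0.0, 0.015, 1.0, 0.0]
force: [0.1, 0.2, 0.1]
opening: 0.0536
grip_force: 0.0
```

Request:
carry_out(
  targets=[0.3,0,0,0.01,0,0,0,0.3,0,0,0.02,0,0,0,0.3,0,0,0.03,0,0,0,0.3,0,0,0.04,0,0,0,0.3,0,0,0.05,0,0,0,0.3,0,0,0.05,0,0,0,0.3,0,0,0.05,0,0,0],
)

```text
time: 14.95
tcp_pos: [0.6208, 0.2026, 0.0851]
orientation: [-0.0, 0.015, 1.0, -0.0]
force: [-0.7, 0.0, -0.1]
opening: 0.061
grip_force: 0.0
```

```bash
cat > fing.py <<'E'
from h import *
go(621.6,203,85.6,88.2)
p,d=robot.grab_frame("side");p=p.astype(int);uv,X,ok=cloud("side",d,(0,0,640,400));c=p[uv[:,1],uv[:,0]]
X=X*1000;m=ok&(np.hypot(X[:,0]-621,X[:,1]-203)<70)&(X[:,2]>101)&(X[:,2]<200)&(c.sum(1)<260)&(c[:,0]>1.2*c[:,2])&(c[:,0]<1.6*c[:,2])
for z in range(101,180,6):
    k=m&(X[:,2]>=z)&(X[:,2]<z+6)
    if k.sum(): print(z,k.sum(),X[k,:2].min(0).round(),X[k,:2].max(0).round(),c[k].mean(0).round())
cv2.imwrite("pics/f%d.png"%(robot.get_state()["time"]*100),cv2.resize(p[110:190,270:370].astype(np.uint8)[:,:,::-1],None,fx=6,fy=6,interpolation=cv2.INTER_CUBIC))
E
python3 fing.py; ls pics
```

```text
t 14.95 tcp [620.8 202.6  85.1] yaw 88.2 tilt [-0.001  -0.0003] F [-0.7  0.  -0.1] open 61.0
  d [-0.0016  0.0008 -0.0011] w [-0.0006 -0.0018  0.0013] rows 0.0
101 1 [620. 185.] [620. 185.] [93. 81. 76.]
113 2 [617. 167.] [624. 167.] [90. 74. 68.]
119 4 [608. 162.] [624. 169.] [88. 69. 62.]
125 4 [621. 164.] [624. 242.] [68. 54. 50.]
131 4 [611. 166.] [623. 239.] [67. 54. 52.]
137 3 [610. 166.] [623. 237.] [69. 55. 51.]
143 5 [611. 162.] [625. 239.] [75. 58. 55.]
149 3 [606. 162.] [625. 168.] [87. 67. 59.]
155 6 [606. 158.] [625. 167.] [82. 62. 58.]
161 3 [606. 163.] [629. 168.] [83. 65. 62.]
167 1 [624. 160.] [624. 160.] [80. 54. 51.]
179 4 [615. 235.] [619. 241.] [69. 54. 50.]
c1.png
c2.png
c3.png
c4.png
c5.png
f1500.png
side0.npz
side0.png
sideb.npz
sideg.npz
top0.npz
top0.png
topb.npz
topg.npz
```

The lowest finger pixels are now at about 115 mm with the TCP at 85, so the offset is about +30 mm, same as before. I'll go down 10 mm more and watch the force.

Request:
carry_out(
  targets=[0.3,-0.001,0,0.006,0,0,0,0.3,-0.001,0,0.012,0,0,0,0.3,-0.001,0,0.017,0,0,0,0.3,-0.001,0,0.02,0,0,0,0.3,-0.001,0,0.02,0,0,0],
)

```text
time: 15.42
tcp_pos: [0.6212, 0.2026, 0.0752]
orientation: [-0.0, 0.015, 1.0, -0.0]
force: [0.5, 0.5, -0.0]
opening: 0.0614
grip_force: 0.0
```

```bash
python3 fing.py|head -8; ls pics/f*
```

```text
t 15.42 tcp [621.2 202.6  75.2] yaw 88.2 tilt [-0.0007 -0.0002] F [ 0.5  0.5 -0. ] open 61.4
  d [-0.0007  0.0008 -0.0208] w [-0.0005 -0.0014  0.0014] rows 0.3
101 1 [618. 237.] [618. 237.] [76. 69. 59.]
107 12 [608. 163.] [627. 237.] [84. 69. 62.]
113 5 [609. 164.] [623. 237.] [72. 55. 51.]
119 5 [616. 163.] [624. 237.] [69. 51. 47.]
125 1 [623. 165.] [623. 165.] [82. 57. 54.]
131 3 [611. 163.] [623. 237.] [78. 59. 55.]
pics/f1500.png
pics/f1546.png
```

Request:
carry_out(
  targets=[0.5,0,0,0,0,0,0,1,0,0,0,0,0,0,1,0,0,0,0,0,0,1,0,0,0,0,0,0,1,0,0,0,0,0,0,1,0,0,0,0,0,0,1,0,0,0,0,0,0,1,0,0,0,0,0,0],
  grip_force=40,
)

```text
time: 16.13
tcp_pos: [0.6218, 0.203, 0.0758]
orientation: [0.0, 0.015, 1.0, 0.0]
force: [1.1, 2.6, 0.3]
opening: 0.0312
grip_force: 40.0
```

```bash
python3 -c "
from h import *
go(621.6,203,190,88.2);print(robot.get_state()['grip_force'])"
```

```text
t 16.13 tcp [621.8 203.   75.8] yaw 88.2 tilt [0.0005 0.0005] F [1.1 2.6 0.3] open 31.2
  d [ 0.0003  0.     -0.2284] w [0.001  0.0009 0.0012] rows 2.7
39.99707143753767
```

Gripped at 31 mm. Lifting gently.

Request:
carry_out(
  targets=[1,0,0,-0.006,0,0,0,1,0,0,-0.015,0,0,0,1,0,0,-0.03,0,0,0,1,0,0,-0.07,0,0,0,1,0,0,-0.12,0,0,0,1,0,0,-0.17,0,0,0,1,0,0,-0.18,0,0,0,1,0,0,-0.18,0,0,0],
)

```text
time: 16.8
tcp_pos: [0.623, 0.2027, 0.1685]
orientation: [0.002, 0.015, 1.0, 0.0]
force: [1.2, 0.5, -1.1]
opening: 0.0309
grip_force: 40.0
```

```bash
python3 -c "
from h import *
go(480,-385,165,60);print(robot.get_state()['grip_force'])"; python3 - <<'E'
from h import *
p,d=robot.grab_frame("side");uv,X,ok=cloud("side",d,(270,100,350,190));c=p[uv[:,1],uv[:,0]].astype(int)
m=ok&(c[:,0]>95)&(c[:,2]<c[:,0]*.65)&(np.hypot(X[:,0]-.621,X[:,1]-.203)<.03);print(m.sum(),(np.percentile(X[m],[5,50,95],axis=0)*1000).round())
E
```

```text
t 16.8 tcp [623.  202.7 168.5] yaw 88.2 tilt [0.0043 0.0008] F [ 1.2  0.5 -1.1] open 30.9
  d [ 0.2497 -1.1836  0.0049] w [0.0037 0.0076 0.9413] rows 14.5
39.98095052316785
48 [[605. 182. 186.]
 [609. 195. 201.]
 [623. 210. 218.]]
```

Request:
carry_out(
  targets=[1,0.01,-0.04,0,0,0,0.03,1,0.025,-0.11,0,0,0,0.1,1,0.04,-0.19,0,0,0,0.2,1,0.057,-0.27,0,0,0,0.3,1,0.074,-0.35,0,0,0,0.4,1,0.09,-0.43,0,0,0,0.5,1,0.107,-0.51,0,0,0,0.6,1,0.125,-0.59,0,0,0,0.7],
)

```text
time: 17.52
tcp_pos: [0.5479, -0.0919, 0.1639]
orientation: [-0.002, 0.198, 0.98, -0.0]
force: [1.0, -0.8, -0.8]
opening: 0.031
grip_force: 40.0
```

```bash
python3 -c "
from h import *
go(480,-395,165,60);print(robot.get_state()['grip_force'])"
```

```text
t 17.52 tcp [547.9 -91.9 163.9] yaw 67.1 tilt [-0.0033  0.0003] F [ 1.  -0.8 -0.8] open 31.0
  d [-0.1107 -0.6114 -0.0019] w [-0.0022 -0.0058  0.237 ] rows 7.4
39.980655424296856
```

Request:
carry_out(
  targets=[1,-0.014,-0.08,0,0,0,0.05,1,-0.028,-0.16,0,0,0,0.1,1,-0.043,-0.24,0,0,0,0.15,1,-0.058,-0.32,0,0,0,0.2,1,-0.072,-0.4,0,0,0,0.237,1,-0.087,-0.48,0,0,0,0.237,1,-0.1,-0.55,0,0,0,0.237,1,-0.11,-0.605,0,0,0,0.237],
)

```text
time: 18.18
tcp_pos: [0.4816, -0.3926, 0.1637]
orientation: [-0.001, 0.258, 0.966, 0.0]
force: [0.9, 0.1, -0.8]
opening: 0.0306
grip_force: 40.0
```

Request:
carry_out(
  targets=[1,0,0,0,0,0,0,1,0,0,0,0,0,0,1,0,0,0.05,0,0,0,1,0,0,0.11,0,0,0,1,0,0,0.17,0,0,0,1,0,0,0.22,0,0,0,1,0,0,0.24,0,0,0,1,0,0,0.24,0,0,0],
)

```text
time: 18.85
tcp_pos: [0.482, -0.3876, 0.0425]
orientation: [-0.003, 0.257, 0.966, 0.001]
force: [0.2, -0.2, -0.8]
opening: 0.031
grip_force: 40.0
```

```bash
python3 - <<'E'
from h import *
go(480,-395,-11,60)
p,d=robot.grab_frame("side");uv,X,ok=cloud("side",d,(300,260,400,380));c=p[uv[:,1],uv[:,0]].astype(int)
m=ok&(c[:,0]>95)&(c[:,2]<c[:,0]*.65);print(m.sum(),(np.percentile(X[m],[3,50,97],axis=0)*1000).round() if m.sum() else '')
cv2.imwrite("pics/c6.png",cv2.resize(p[240:370,290:410,::-1],None,fx=4,fy=4,interpolation=cv2.INTER_CUBIC))
E
```

```text
t 18.85 tcp [ 482.  -387.6   42.5] yaw 60.2 tilt [-0.0051  0.0044] F [ 0.2 -0.2 -0.8] open 31.0
  d [-0.0047 -0.015   0.1069] w [ 0.0024 -0.0127  0.0067] rows 1.3
0
```

View pics/c6.png

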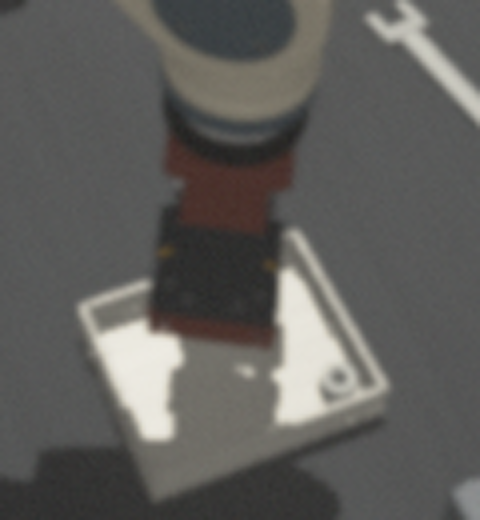

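The gripper is over the tray at crop (220,300), well away from the spacer at (340,380). The bush is hidden behind the fingers but still held at 31 mm. I'll lower it and watch the force.

Request:
carry_out(
  targets=[1,-0.004,-0.005,0.03,0,0,0,1,-0.004,-0.005,0.06,0,0,0,1,-0.004,-0.005,0.08,0,0,0,1,-0.004,-0.005,0.09,0,0,0,1,-0.004,-0.005,0.095,0,0,0,1,-0.004,-0.005,0.095,0,0,0],
)

```text
time: 19.4
tcp_pos: [0.4845, -0.3936, -0.0015]
orientation: [0.0, 0.258, 0.966, -0.0]
force: [0.0, -0.6, -1.2]
opening: 0.0311
grip_force: 40.0
```

```bash
python3 -c "
from h import *
go(480,-395,-11.7,60)"
```

```text
t 19.4 tcp [ 484.5 -393.6   -1.5] yaw 60.1 tilt [ 0.0002 -0.0002] F [ 0.  -0.6 -1.2] open 31.1
  d [ 0.0064 -0.0069  0.0205] w [-0.      0.0005  0.0047] rows 0.3
```

Request:
carry_out(
  targets=[1,0,0,0.006,0,0,0,1,0,0,0.012,0,0,0,1,0,0,0.015,0,0,0,1,0,0,0.018,0,0,0,1,0,0,0.02,0,0,0,1,0,0,0.02,0,0,0],
)

```text
time: 19.9
tcp_pos: [0.4844, -0.3936, -0.0103]
orientation: [-0.0, 0.258, 0.966, 0.0]
force: [-3.4, 3.6, 13.7]
opening: 0.0308
grip_force: 40.0
```

On the floor. I'll ease off and release.

Request:
carry_out(
  targets=[1,0,0,-0.002,0,0,0,1,0,0,-0.002,0,0,0,0.6,0,0,-0.002,0,0,0,0.5,0,0,-0.002,0,0,0,0.45,0,0,-0.002,0,0,0,0.45,0,0,-0.002,0,0,0,0.45,0,0,-0.002,0,0,0],
)

```text
time: 20.48
tcp_pos: [0.4842, -0.3936, -0.011]
orientation: [-0.0, 0.258, 0.966, 0.0]
force: [-0.0, -0.1, -0.7]
opening: 0.0482
grip_force: 0.0
```

Request:
carry_out(
  targets=[0.45,0,0,-0.03,0,0,0,0.45,0,0,-0.09,0,0,0,0.45,0,0,-0.16,0,0,0,0.45,0,0,-0.24,0,0,0,0.45,0,0,-0.32,0,0,0,0.45,0,0,-0.35,0,0,0,0.45,0,0,-0.35,0,0,0,0.45,0,0,-0.35,0,0,0],
)

```text
time: 21.15
tcp_pos: [0.4847, -0.394, 0.1661]
orientation: [0.001, 0.258, 0.966, -0.001]
force: [0.7, -0.6, 0.0]
opening: 0.0482
grip_force: 0.0
```

```bash
python3 - <<'E'
from h import *
go(480,-395,165,60)
p,d=robot.grab_frame("side");uv,X,ok=cloud("side",d,(300,280,400,380));c=p[uv[:,1],uv[:,0]].astype(int)
m=ok&(c[:,0]>95)&(c[:,2]<c[:,0]*.65);print(m.sum(),(np.percentile(X[m],[3,50,80,97],axis=0)*1000).round() if m.sum() else '')
cv2.imwrite("pics/c7.png",cv2.resize(p[130:370,210:430,::-1],None,fx=2.4,fy=2.4,interpolation=cv2.INTER_CUBIC))
E
```

```text
t 21.15 tcp [ 484.7 -394.   166.1] yaw 60.1 tilt [ 0.0023 -0.0019] F [ 0.7 -0.6  0. ] open 48.2
  d [ 0.0072 -0.0064  0.0022] w [-0.001   0.0057  0.0044] rows 0.1
146 [[ 469. -407.   12.]
 [ 481. -397.   27.]
 [ 488. -387.   29.]
 [ 495. -380.   31.]]
```

View pics/c7.png

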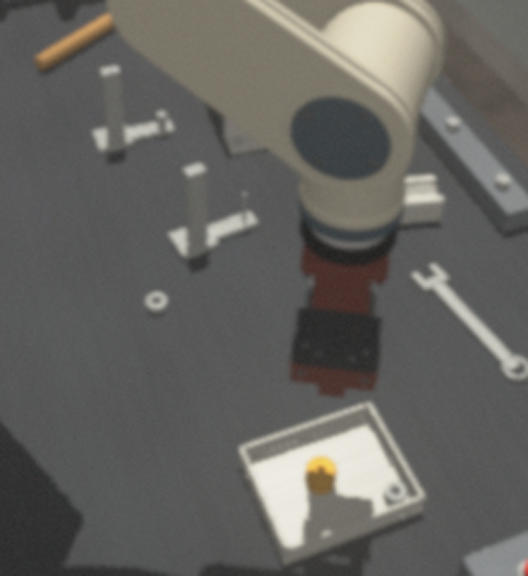

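The bush stands upright in the tray at crop (320,475), with its top at 28 mm (4 mm floor plus 24 mm). Both ejectors are standing, and the robot is touching nothing.

```bash
python3 -c "
from bench import robot
print(robot.sign_off())"
```

```text
the job is handed in; nothing more can be done
None
```

The job is done and handed in at about 21 s: the bush stands on end on the tray floor and the thick-pin ejector is upright about 65 mm in front of the nest; the fingertips measured about 30 mm behind the reported TCP, not 8 mm ahead as specified, so the ejector was held near the top of its handle and my first grasp closed on air above the bush before I corrected the height by camera.

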